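# Stand the microscope eyepiece on the lens-cleaning pad

## Task

Take the taller of the two microscope eyepieces out of the rack and stand it upright on its narrow barrel, lens up, in the middle of the square cleaning pad. Set it down without dropping it, let go so that it does not topple, and see that it stays standing still by itself. Leave the shorter eyepiece in its place in the rack.

Things in the scene. Friction and masses are not known exactly. Their poses are not given: they have to be found in the camera images.
- tall_mid (a point): centre (half-way up, on the axis) of the taller eyepiece, 90 mm tall: round black head, 42 mm in diameter, 60 mm tall (grip this), on a steel barrel 24 mm in diameter, 30 mm long. The point lies 45 mm above the barrel's flat foot; z runs along the axis from foot to lens. Loose, about 150 g, top-heavy: falls over if leant more than 12 degrees. Starts upright, barrel in one of the rack's bores.
- short_mid (a point): centre (half-way up, on the axis) of the shorter eyepiece, 60 mm tall over all: same black 42 mm head, but only 30 mm tall, on the same 24 mm by 30 mm barrel. The point lies 30 mm above its foot; z is its axis. It stands in the other bore and stays there.
- rack: grey plastic rack block fixed to the bench, 60 mm (its x) by 180 mm (its y) by 28 mm high, origin at the centre of its underside on the bench. Two upright bores, 27 mm in diameter and 20 mm deep, 50 mm either way along its y; which eyepiece is in which varies. The barrels stand loosely on the bore floors, 8 mm above the bench.
- pad_top (a point): centre of the top face of the square cleaning pad: a firm flat grey-blue sheet 80 mm square on an aluminium plate 90 mm square, fixed to the bench. The top face is 14 mm above the bench; z is up, x and y lie along its sides.

How it is judged:
On the way, in this order (a step that is already met when the one before it is completed fails the run):
1. the taller eyepiece is lifted clear of the rack (height (world z) of tall_mid above 0.08 m), for 0.1 s.
2. the taller eyepiece stands by itself on the pad, upright, still and let go (horizontal distance between tall_mid and pad_top below 0.02 m and z of tall_mid in the frame of pad_top between 0.041 and 0.049 m and angle between tall_mid's own z axis and vertical below 0.18 rad and contact force between tall_eyepiece and the fingers below 0.05 N and linear speed of tall_eyepiece below 0.02 m/s and angular speed of tall_eyepiece below 0.2 rad/s), for 0.5 s.
At the end, for the whole second after the job is handed in: The taller eyepiece stands on its barrel on the cleaning pad, its axis within 20 mm of the pad's centre and within about 10 degrees of upright, lens up, let go and still, and stays so. The shorter eyepiece is within 15 mm of where it started (all of step 2 and not (distance of short_mid from where it was at the start of the episode above 0.015 m)); the robot touches nothing.
It fails at once if the taller eyepiece is dropped (falls free with its foot more than 16 mm above the pad) (height (world z) of tall_mid above 0.075 m and contact force between tall_eyepiece and the fingers below 0.05 N and linear speed of tall_eyepiece above 0.15 m/s).
It fails at once if the taller eyepiece topples (leans more than 40 degrees) (angle between tall_mid's own z axis and vertical above 0.7 rad).
It fails at once if the shorter eyepiece is moved more than 15 mm (distance of short_mid from where it was at the start of the episode above 0.015 m).
It also fails if it takes over 48 s, if anything falls off the work surface, if the arm or the gripper's body presses on something with over 40 N, if the wrist force passes 120 N, or if a joint passes its speed limit or range.

## Robot

A 7-joint arm with a two-finger parallel gripper is mounted at the origin on the work surface. World frame = base frame: x ahead of the robot, y to its left, z up, the work surface at z = 0. Lengths are in m, angles in rad, forces in N, time in s.
With the tool pointing down it reaches from about 0.4 to 0.9 m from the base axis. Payload 5.6 kg.
Tool frame: the origin (TCP) lies midway between the tips of the shut fingers; the grasp point (between the pads) lies 19 mm behind it; y points along the fingers, z is the direction in which the jaws open and shut, and the axes are right-handed (so a half turn about y gives the same grasp; the last joint's range is limited). The gripper opens to 92 mm and grips with 3 to 60 N. Pads are 20 mm wide; open, the fingers measure 128 mm over their backs; the gripper's body (75 mm by 189 mm) begins 69 mm behind the grasp point.
Start: joints at [1.187, 0.468, -0.012, 1.603, 0.006, 1.071, -0.056], TCP at [0.217, -0.613, 0.191] pointing down, gripper open.
Joint ranges: [-2.53, 2.53], [-0.31, 2.02], [-1.57, 1.55], [0.28, 2.44], [-1.29, 4.43], [0.15, 1.84], [-2.92, 2.92]. Speed limits (rad/s): [2.57, 2.57, 3.14, 3.14, 3.14, 3.14, 3.14].

## Interface

Orientations are given as a 3x3 rotation matrix whose columns are the frame's x, y, z axes.
In Python, from station import env, effector, solver, viewer, workorder, search_frame, tip_of gives the robot as it stands. Calls block until the motion is done:
- env.reach(position, orientation): joint-space move of the TCP to a pose.
- env.movel(position, frame=None, rate=0.15): straight line of the TCP; frame=None keeps the orientation; rate is the mean speed in m/s.
- env.goto_joints(angles): joint-space move.
- effector.release() and effector.grasp(squeeze=None): open the fingers fully, or close them until they stop; squeeze is the grip in N (None keeps the last).
- env.pause(seconds).
- solver.inverse_kinematics(position, orientation): joint angles nearest the present ones, or None.
- env.sense(): the state.
- viewer.read_camera(name): name is "side" or "top"; returns (picture, depth): 400x640x3 uint8, red, green, blue; 400x640 float32, m along the optical axis (not along the pixel's ray), 0 where there is no reading.
- viewer.camera_info(name): a dict with "intrinsics" (3x3 intrinsics, pixels), "eye" and "rotation" of the camera in the world. Camera axes: x right, y up, looking along -z (the intrinsics and any distortion apply to the point x, -y, -z); pixel columns grow to the right and rows downward; lengths in m; the calibration is good to about 2 mm. A picture is of the moment at which its call begins. camera_info takes no time and is no camera call.
A pose or a line that the arm cannot do raises env.PlanningError and nothing moves.
- workorder.finish_job(): hands the job in, once; it reports no verdict.
Trained networks look in the newest picture that a camera, given by its name, has taken for a name from the list of things; names that differ only in an ending like _2 or _b are one class to them, and where a whole thing is asked for, a point or a joint stands for the part that bears it (a point fixed in the world has none). Each returns a list of dicts, best first, with "score" (0 to 1); they miss things now and then, are a little off and sometimes report something else, mostly with a low value. They report only what shows in the picture. A call takes as long as a camera call.
- search_frame(camera, name): "at" ([x, y, z] in m, in world coordinates, good to about 4 mm: the middle of the surface that is visible of it).
- tip_of(camera, name): "at" ([x, y, z] in m, in world coordinates, good to about 4 mm: a listed point, or the origin of a listed thing).
The state is a dict: "t": time; "joint_positions": joint angles; "joint_velocities": joint speeds; "tau": joint torques, N m; "ee_pos": TCP position; "tcp_rot": TCP orientation; "wrist_force": force on the tool from outside, world axes, zero at the start; "moment": the same for the moment, N m; "gripper_width": finger opening in m.
Only numpy, scipy, OpenCV 4.12 (cv2) and the standard library are available. Lean on these libraries where they do the work, as an engineer would, in place of code of your own. Each camera call takes 0.05 s, during which the arm holds its last target.

## Working session

There is one attempt and no reset: what is moved stays moved. The work goes in short steps, each a Python script; the robot and the scene stay as the last script left them, time stands still between calls to the robot, and variables do not carry over. Pictures are saved under pics/ and viewed, and the job is handed in when it is done.

```bash
mkdir -p pics; ls; python3 - <<'E'
from station import *
import cv2,numpy as np
from station import env, effector, solver, viewer, workorder, search_frame, tip_of
s=env.sense();print(s['t'],s['ee_pos'],s['tcp_rot'],s['gripper_width'])
for c in ("side","top"):
    p,d=viewer.read_camera(c);np.savez(f'pics/{c}0.npz',p=p,d=d)
    cv2.imwrite(f'pics/{c}0.png',p[:,:,::-1])
    i=viewer.camera_info(c);print(c,i)
    for n in ("tall_mid","short_mid","rack","pad_top"):
        print(n,[(np.round(x['at'],4),round(x['score'],2)) for x in tip_of(c,n)[:3]])
    for n in ("tall_mid","short_mid"):
        print('sf',n,[(np.round(x['at'],4),round(x['score'],2)) for x in search_frame(c,n)[:3]])
E
```

```text
pics
0.0 [ 0.21696604 -0.61206953  0.19024873] [[-9.42510284e-01 -6.99067147e-04  3.34176414e-01]
 [-3.34177119e-01  1.57879090e-03 -9.42508971e-01]
 [ 1.31282375e-04 -9.99998509e-01 -1.72163891e-03]] 0.09175151521178124
side {'intrinsics': array([[391.65526992,   0.        , 327.85472001],
       [  0.        , 391.65526992, 191.31956101],
       [  0.        ,   0.        ,   1.        ]]), 'eye': array([0.30088179, 0.48317133, 0.75120927]), 'rotation': array([[-0.89075929,  0.35671602, -0.28160534],
       [-0.45447055, -0.7020093 ,  0.54830599],
       [-0.00210003,  0.61638999,  0.78743824]])}
tall_mid [(array([0.5294, 0.2899, 0.0497]), 0.65), (array([5.233e-01, 2.413e-01, 2.000e-04]), 0.65)]
short_mid [(array([0.518 , 0.1954, 0.041 ]), 0.82)]
rack [(array([0.5235, 0.24  , 0.0043]), 0.75)]
pad_top [(array([ 0.5662, -0.1724,  0.012 ]), 0.68)]
sf tall_mid [(array([0.5227, 0.2966, 0.0943]), 0.61)]
sf short_mid []
top {'intrinsics': array([[444.59994542,   0.        , 323.04205174],
       [  0.        , 444.59994542, 198.92762103],
       [  0.        ,   0.        ,   1.        ]]), 'eye': array([ 0.34979865, -0.02899092,  1.08198156]), 'rotation': array([[-0.01166921,  0.98254123, -0.18567865],
       [-0.99961111, -0.0161659 , -0.022722  ],
       [-0.02532696,  0.18534129,  0.98234777]])}
tall_mid [(array([0.5265, 0.2906, 0.0557]), 0.89)]
short_mid [(array([0.5175, 0.1919, 0.0382]), 0.67)]
rack [(array([ 0.5254,  0.2422, -0.0022]), 0.59)]
pad_top [(array([ 0.5625, -0.1787,  0.0188]), 0.86)]
sf tall_mid [(array([0.5259, 0.2865, 0.0966]), 0.94)]
sf short_mid [(array([0.5156, 0.1907, 0.0697]), 0.75)]
```

View pics/side0.png

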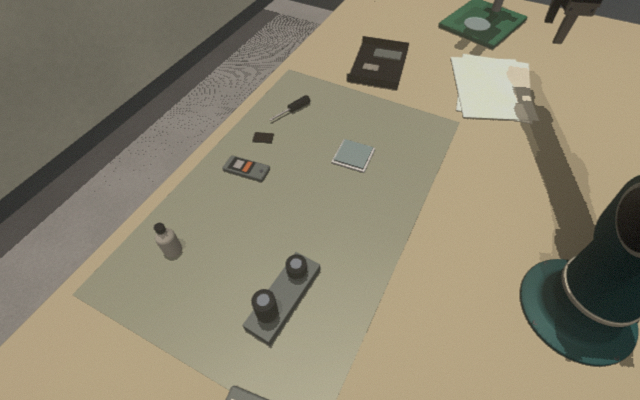

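View pics/top0.png

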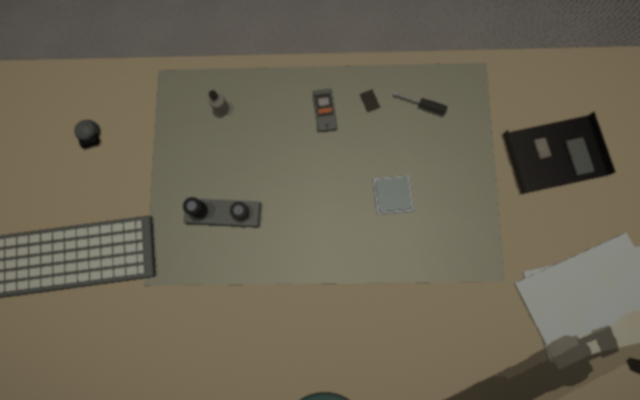

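The side view shows the tall eyepiece near (264,305), the short one near (297,266) and the pad at (353,155). In the top view they are at (195,208), (239,211) and (393,195). The networks agree with both pictures. Next I'll refine the positions from depth.

```bash
cat > h.py <<'E'
import numpy as np,cv2
from scipy.optimize import least_squares
from station import env, effector, solver, viewer, workorder, search_frame, tip_of
def cloud(c,d):
    i=viewer.camera_info(c);K=i['intrinsics'];v,u=np.mgrid[0:400,0:640]
    P=np.stack([(u-K[0,2])/K[0,0]*d,-(v-K[1,2])/K[1,1]*d,-d],-1)
    W=P@i['rotation'].T+i['eye'];W[d<=0]=np.nan;return W
def circ(Q,r=.021):
    f=lambda a:np.hypot(Q[:,0]-a[0],Q[:,1]-a[1])-r
    o=least_squares(f,Q.mean(0)[:2],loss='soft_l1',f_scale=.002);return o.x
def proj(c,X):
    i=viewer.camera_info(c);p=(np.asarray(X)-i['eye'])@i['rotation'];K=i['intrinsics']
    return np.array([K[0,2]+K[0,0]*p[0]/-p[2],K[1,2]+K[1,1]*-p[1]/-p[2]])
E
python3 - <<'E'
from h import *
for c in("side","top"):
    z=np.load(f'pics/{c}0.npz');W=cloud(c,z['d']);P=z['p'].astype(int)
    near=lambda x,y,r:(np.hypot(W[...,0]-x,W[...,1]-y)<r)
    b=near(.55,-.05,.06);print(c,'bench z',np.median(W[b][:,2]))
    for n,(x,y),top in(("tall",(.527,.290),.098),("short",(.518,.193),.068)):
        Q=W[near(x,y,.04)&(W[...,2]>.033)];zt=np.percentile(Q[:,2],95)
        T=Q[Q[:,2]>zt-.006]
        sd=Q[(Q[:,2]<zt-.008)&(Q[:,2]>.042)]
        print(n,'n',len(Q),'top z',np.round(zt,4),'topmid',np.round((T[:,:2].min(0)+T[:,:2].max(0))/2,4),np.round(T[:,:2].mean(0),4), 'circ(side)',np.round(circ(sd),4) if len(sd)>8 else None,len(sd))
    m=near(.565,-.175,.08)&(W[...,2]>.008)&(W[...,2]<.03)
    Q=W[m];print('pad',len(Q),np.round(np.median(Q[:,2]),4),np.round(Q.mean(0),4))
    r=cv2.minAreaRect(Q[:,:2].astype(np.float32)*1000);print(r)
    m=near(.5225,.2415,.12)&(W[...,2]>.015)&(W[...,2]<.034)
    Q=W[m];print('rack z',np.median(Q[:,2]),cv2.minAreaRect(Q[:,:2].astype(np.float32)*1000))
    for X in((.528,.290,.098),(.5185,.193,.068),(.5645,-.175,.014)):print(proj(c,X).round(1))
    for (u,v) in [proj(c,(.528,.290,.09)).astype(int)]:pass
a=[]
for c in("side","top"):
    p=cv2.imread(f'pics/{c}0.png')
    for X in((.525,.242,.06),(.5645,-.175,.014)):
        u,v=proj(c,X).astype(int);q=p[v-45:v+45,u-65:u+65];a.append(cv2.resize(q,(390,270),interpolation=cv2.INTER_CUBIC))
cv2.imwrite('pics/crop0.png',np.clip(np.vstack([np.hstack(a[:2]),np.hstack(a[2:])]).astype(int)*2,0,255).astype(np.uint8))
E
```

```text
side bench z 0.00044492292015124724
tall n 700 top z 0.1003 topmid [0.5269 0.294 ] [0.5262 0.2945] circ(side) [0.5275 0.2935] 242
short n 435 top z 0.0702 topmid [0.5207 0.1948] [0.5203 0.1952] circ(side) [0.5213 0.1934] 88
pad 774 0.0133 [ 0.5628 -0.169   0.013 ]
((563.8278198242188, -170.69265747070312), (88.52627563476562, 88.68599700927734), 4.135377883911133)
rack z 0.027696844826848532 ((524.1109619140625, 243.68545532226562), (181.90286254882812, 61.598873138427734), 86.59723663330078)
[263.1 297.8]
[296.6 263.5]
[353.2 152.1]
top bench z 0.0023377574260647904
tall n 410 top z 0.1028 topmid [0.5254 0.2901] [0.5257 0.2902] circ(side) [0.5266 0.291 ] 121
short n 308 top z 0.0731 topmid [0.5195 0.1907] [0.5196 0.1909] circ(side) [0.5202 0.1914] 38
pad 1260 0.015 [ 0.5617 -0.1761  0.0146]
((572.8587036132812, -179.03033447265625), (118.234375, 107.93064880371094), 11.433159828186035)
rack z 0.02935848960674492 ((523.10400390625, 240.90975952148438), (181.57046508789062, 60.776676177978516), 86.31134796142578)
[192.3 204.4]
[237.7 210. ]
[392.9 192.6]
```

View pics/crop0.png

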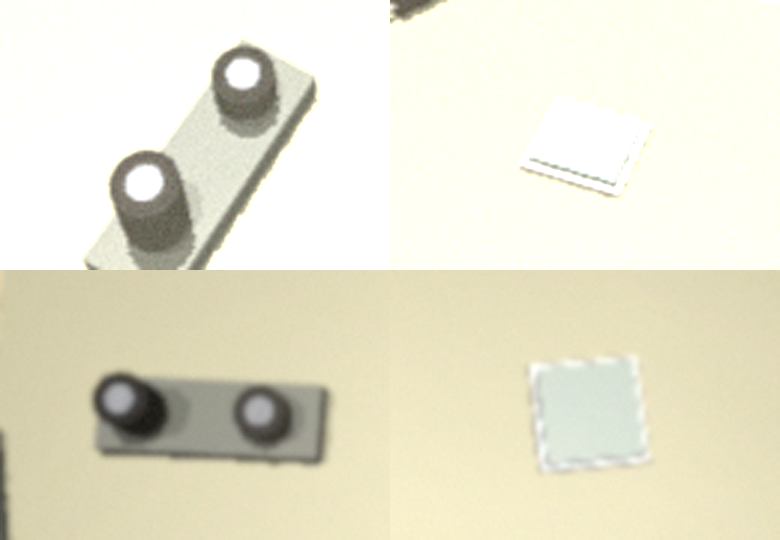

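Depth from both views puts the tall eyepiece axis at about (0.527, 0.2915) with its top at about 0.10. The rack measures 182x61 mm with its top at about 0.028. The pad centre is at about (0.5625, -0.173, 0.014). All of these match the text within a few mm. I'll grasp with the jaws across the rack, so the fingers stay away from the short eyepiece.

```bash
cat >> h.py <<'E'
def ori(z):
    z=np.array([z[0],z[1],0.])/np.hypot(z[0],z[1]);y=np.array([0,0,-1.]);return np.column_stack([np.cross(y,z),y,z])
def st(l=''):
    s=env.sense();print(l,'t',round(s['t'],2),np.round(s['ee_pos'],4),'F',np.round(s['wrist_force'],2),'w',round(s['gripper_width'],4));return s
E
python3 - <<'E'
from h import *
zx=np.array([.998,-.065])
best=None
for sg in(1,-1):
    q=solver.inverse_kinematics([.527,.2915,.2],ori(sg*zx))
    q2=solver.inverse_kinematics([.5625,-.173,.2],ori(sg*zx))
    print(sg,q,q2)
    if q is not None:
        c=np.abs(q-env.sense()['joint_positions']).max()
        if best is None or c<best[0]:best=(c,sg)
sg=best[1];R=ori(sg*zx);print(best)
s=st();env.movel([*s['ee_pos'][:2],.26],rate=.2)
env.reach([.527,.2915,.2],R);st('pre')
p,d=viewer.read_camera('top');cv2.imwrite('pics/pre_top.png',p[:,:,::-1])
p,d=viewer.read_camera('side');cv2.imwrite('pics/pre_side.png',p[:,:,::-1])
E
```

```text
1 [ 0.12562864  0.58049958 -0.96592494  1.67104734  0.51305098  1.1658196
 -1.03779603] [ 0.63328888  0.41111214 -0.50593731  1.72355291  0.22330975  1.06445863
 -0.01137059]
-1 [ 0.28066826  0.79843857 -1.32258154  1.66285129  0.79677423  1.32907862
  1.89464614] [-0.65124904  0.7172876   1.35171486  1.80335597 -0.74164976  1.25276627
 -2.29537376]
(np.float64(1.061374642713174), 1)
 t 0.7 [ 0.2172 -0.6126  0.1912] F [-1.02 -0.44  1.1 ] w 0.0919
pre t 4.53 [0.5276 0.2906 0.1999] F [ 0.54  0.65 -0.01] w 0.0919
```

```bash
python3 - <<'E'
import cv2,numpy as np
a=cv2.imread('pics/pre_top.png')[120:300,100:300];b=cv2.imread('pics/pre_side.png')[180:360,160:360]
cv2.imwrite('pics/pre.png',np.clip(cv2.resize(np.hstack([a,b]),(800,360),interpolation=cv2.INTER_CUBIC).astype(int)*2,0,255).astype(np.uint8))
E
```

```text
(no output)
```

View pics/pre.png

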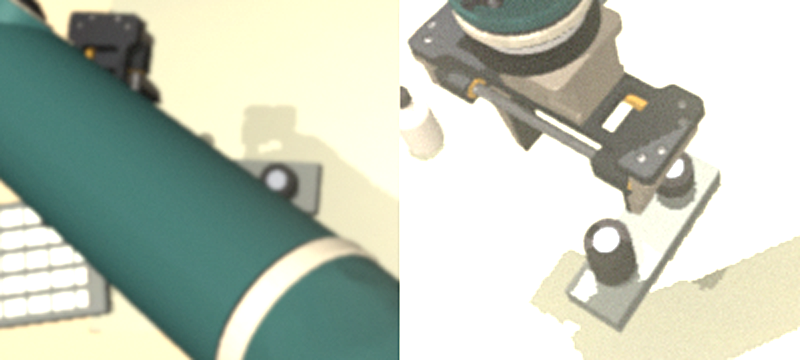

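The top view is mostly blocked by the arm. In the side crop, the jaws are open across the rack above the tall eyepiece, at about (610,250) in the crop. I'll descend, look, then grip.

```bash
python3 - <<'E'
from h import *
env.movel([.527,.2915,.11],rate=.12);st('mid')
env.movel([.527,.2915,.051],rate=.07);st('down')
p,d=viewer.read_camera('side');b=p[180:360,160:360,::-1]
cv2.imwrite('pics/down.png',np.clip(cv2.resize(b,(600,540),interpolation=cv2.INTER_CUBIC).astype(int)*2,0,255).astype(np.uint8))
E
```

```text
mid t 5.53 [0.5274 0.292  0.1107] F [0.69 0.4  0.9 ] w 0.0916
down t 6.53 [0.5273 0.2918 0.0514] F [-0.45 -0.01 -0.36] w 0.092
```

View pics/down.png

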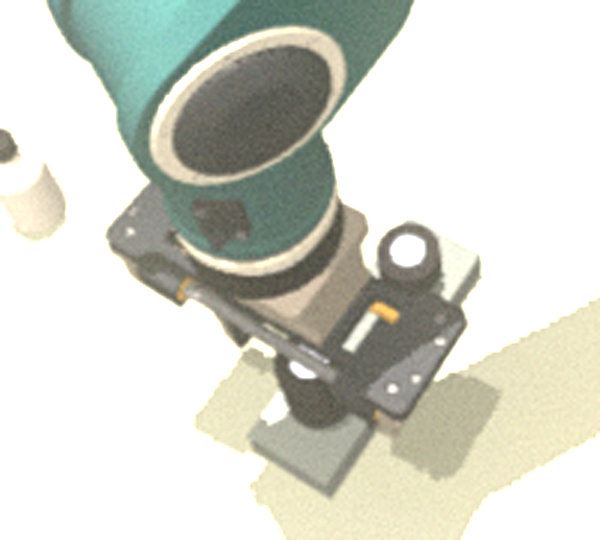

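The tall head, at about (310,395) in the crop, is between the jaws. The short eyepiece at (408,255) is clear. No contact force shows.

```bash
python3 - <<'E'
from h import *
effector.grasp(squeeze=15);env.pause(.3);s=st('grasp')
x,y,z=s['ee_pos'];
env.movel([.527,.2915,.061],rate=.04);st('up10')
env.movel([.527,.2915,.13],rate=.08);env.pause(.3);st('up')
p,d=viewer.read_camera('side');b=p[120:360,140:340,::-1]
cv2.imwrite('pics/up.png',np.clip(cv2.resize(b,(500,600),interpolation=cv2.INTER_CUBIC).astype(int)*2,0,255).astype(np.uint8))
for n in("tall_mid","short_mid"):print(n,[(np.round(x['at'],4),round(x['score'],2)) for x in tip_of('side',n)[:3]])
E
```

```text
grasp t 7.68 [0.5269 0.2915 0.051 ] F [-1.08  0.66  0.45] w 0.0416
up10 t 8.08 [0.5272 0.2915 0.0613] F [ 0.39  0.29 -2.13] w 0.0417
up t 9.4 [0.5268 0.2915 0.1296] F [ 0.25 -0.97 -1.93] w 0.0418
tall_mid [(array([0.5308, 0.2908, 0.13  ]), 0.72)]
short_mid []
```

View pics/up.png

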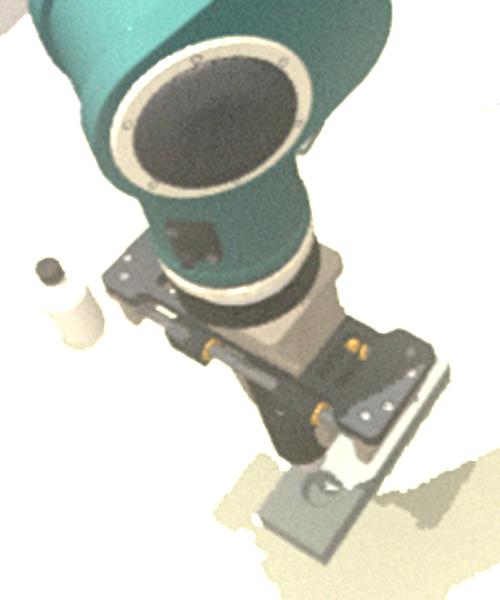

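The eyepiece is held: width is 41.7 mm, the force shows its weight at about -2 N, and the bore at (320,490) is empty. I'll lift higher, carry it to the pad, and check how it hangs.

```bash
python3 - <<'E'
from h import *
env.movel([.527,.2915,.2],rate=.12)
R=ori([.998,-.065])
env.movel([.5625,-.173,.2],frame=R,rate=.18);st('over')
env.movel([.5625,-.173,.085],rate=.12);env.pause(.4);st('low')
a=[]
for c in('side','top'):
    p,d=viewer.read_camera(c);np.savez(f'pics/{c}low.npz',p=p,d=d)
    u,v=proj(c,[.5625,-.173,.05]).astype(int);a.append(cv2.resize(p[max(v-60,0):v+60,u-60:u+60,::-1],(400,400),interpolation=cv2.INTER_CUBIC))
    for n in("tall_mid","pad_top","short_mid"):print(c,n,[(np.round(x['at'],4),round(x['score'],2)) for x in tip_of(c,n)[:3]])
cv2.imwrite('pics/low.png',np.clip(np.hstack(a).astype(int)*2,0,255).astype(np.uint8))
E
```

```text
over t 13.03 [ 0.5626 -0.1723  0.2001] F [-0.72  0.11 -1.37] w 0.0416
low t 14.53 [ 0.5626 -0.1731  0.0852] F [-0.07  0.65 -2.02] w 0.0416
side tall_mid [(array([ 0.5656, -0.1735,  0.0876]), 0.69)]
side pad_top [(array([ 0.5627, -0.1722,  0.0145]), 0.82)]
side short_mid []
top tall_mid [(array([ 0.56  , -0.1729,  0.0865]), 0.4)]
top pad_top [(array([ 0.5646, -0.1769,  0.0174]), 0.91)]
top short_mid [(array([0.5185, 0.194 , 0.0386]), 0.84)]
```

View pics/low.png

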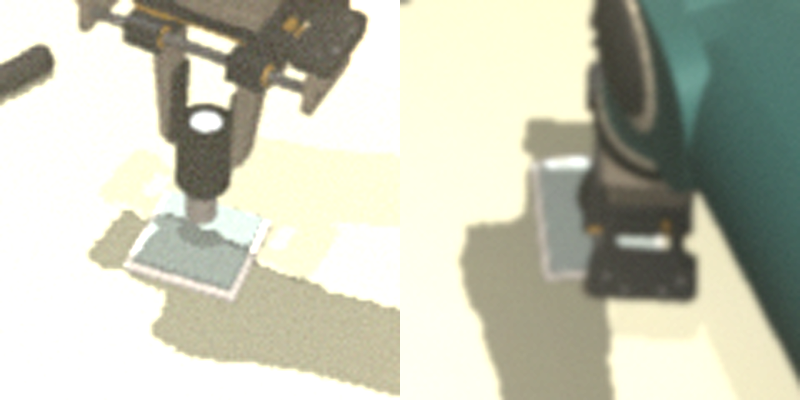

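In the side crop (left) the eyepiece hangs upright at (205,160), over the pad. Its reported z of 0.087 equals what I expected. I'll lower it to just above contact, then step down by force.

```bash
python3 - <<'E'
from h import *
X,Y=.563,-.174
def F():
    f=[]
    for _ in range(6):
        env.pause(.03);f.append(env.sense()['wrist_force'][2])
    return np.mean(f)
env.movel([X,Y,.061],rate=.05);env.pause(.2);f0=F();print('f0',f0)
z=.061
while z>.053:
    z-=.0007;env.movel([X,Y,z],rate=.01);f=F();print(round(z,4),round(f,2),np.round(env.sense()['ee_pos'][2],4))
    if f-f0>2.0:break
st('contact')
p,d=viewer.read_camera('side');u,v=proj('side',[X,Y,.05]).astype(int)
cv2.imwrite('pics/set.png',np.clip(cv2.resize(p[v-60:v+60,u-60:u+60,::-1],(500,500),interpolation=cv2.INTER_CUBIC).astype(int)*2,0,255).astype(np.uint8))
print([(np.round(x['at'],4),round(x['score'],2)) for x in tip_of('side','tall_mid')])
E
```

```text
f0 -1.5170449844982887
0.0603 -1.94 0.0603
0.0596 -1.92 0.0596
0.0589 -1.66 0.0589
0.0582 -1.77 0.0582
0.0575 -1.59 0.0575
0.0568 0.26 0.057
0.0561 5.87 0.0569
contact t 19.12 [ 0.5632 -0.174   0.0569] F [-1.98 -1.37  5.59] w 0.0418
[(array([ 0.5678, -0.1732,  0.0577]), 0.8)]
```

View pics/set.png

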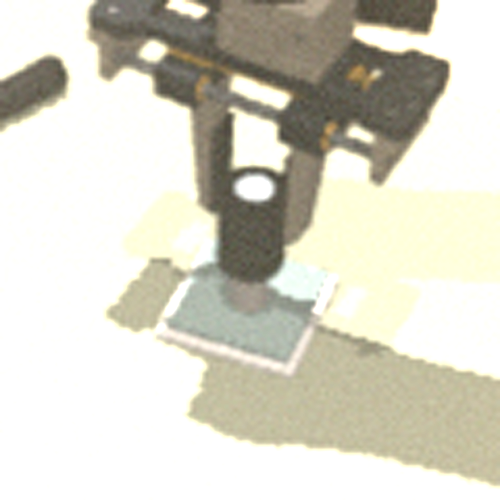

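The foot touched at TCP z 0.057, exactly as predicted, and the eyepiece stands upright on the pad at about (250,290) in the crop. I'll ease off the load, release and retreat.

```bash
python3 - <<'E'
from h import *
X,Y=.563,-.174
env.movel([X,Y,.0568],rate=.01);env.pause(.2);st('eased')
effector.release();env.pause(.3);st('open')
env.movel([X,Y,.13],rate=.06)
env.movel([X,Y,.24],rate=.12);st('up')
env.reach([.40,-.45,.26],ori([.998,-.065]))
env.pause(.6);st('away')
a=[]
for c in('side','top'):
    p,d=viewer.read_camera(c);W=cloud(c,d)
    u,v=proj(c,[X,Y,.05]).astype(int);a.append(cv2.resize(p[max(v-60,0):v+60,u-60:u+60,::-1],(400,400),interpolation=cv2.INTER_CUBIC))
    for n in("tall_mid","pad_top","short_mid"):print(c,n,[(np.round(x['at'],4),round(x['score'],2)) for x in tip_of(c,n)[:3]])
    Q=W[(np.hypot(W[...,0]-X,W[...,1]-Y)<.04)&(W[...,2]>.06)];zt=np.percentile(Q[:,2],95)
    print('top z',zt)
    for lo,hi in((.048,.07),(.075,.095)):
        q=W[(np.hypot(W[...,0]-X,W[...,1]-Y)<.04)&(W[...,2]>lo)&(W[...,2]<hi)];print(lo,circ(q).round(4),len(q))
cv2.imwrite('pics/end.png',np.clip(np.hstack(a).astype(int)*2,0,255).astype(np.uint8))
E
```

```text
eased t 19.67 [ 0.5631 -0.174   0.0569] F [-0.63 -0.33  2.58] w 0.0416
open t 20.82 [ 0.563  -0.174   0.0568] F [ 0.04 -0.18  0.26] w 0.0918
up t 23.26 [ 0.5624 -0.174   0.2392] F [-1.79  0.1   0.01] w 0.0921
away t 25.07 [ 0.4  -0.45  0.26] F [-0.77 -0.05 -0.09] w 0.0915
side tall_mid [(array([ 0.5639, -0.1776,  0.0569]), 0.88)]
side pad_top [(array([ 0.563 , -0.1739,  0.0127]), 0.75)]
side short_mid [(array([0.5223, 0.196 , 0.0405]), 0.62)]
top z 0.1055295701608161
0.048 [ 0.5639 -0.1718] 100
0.075 [ 0.564 -0.172] 107
top tall_mid [(array([ 0.5639, -0.1758,  0.0552]), 0.79)]
top pad_top [(array([ 0.5659, -0.1768,  0.0189]), 0.78)]
top short_mid [(array([0.5157, 0.1927, 0.0403]), 0.78)]
top z 0.1087624831978484
0.048 [ 0.5624 -0.1751] 27
0.075 [ 0.5626 -0.1748] 36
```

View pics/end.png

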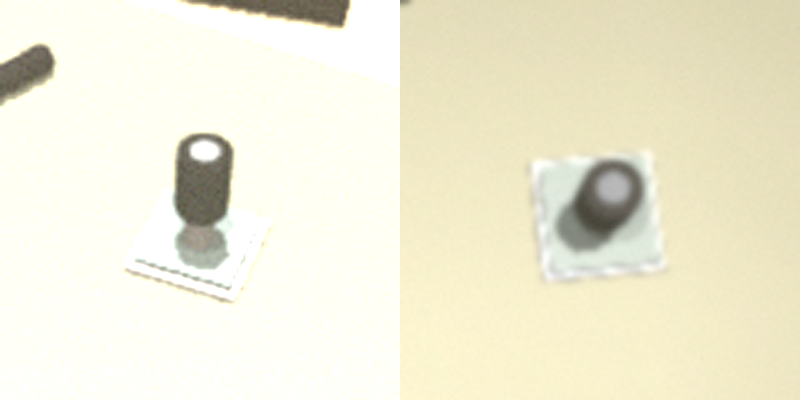

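Both views show the eyepiece standing upright in the middle of the pad, at (204,190) and (610,200) in the crops. The short one is unmoved, so I'm handing in.

```bash
python3 -c "
from h import *
print(workorder.finish_job());st()"
```

```text
the job is handed in; nothing more can be done
None
the job is handed in; nothing more can be done
```

I took the taller eyepiece out of the rack and stood it upright, lens up, in the middle of the cleaning pad. I lowered it until the wrist force showed contact, let go, moved the arm away and handed the job in at about 25 s of the 48 s allowed. The hand-in gave no verdict.

Last checks, from both cameras after letting go:
- **Position:** the depth fits put the eyepiece's axis at about (0.563, -0.173), within about 4 mm of the pad centre that the networks reported.
- **Uprightness:** its axis at two heights differed by less than 1 mm, so it stands upright.
- **Stillness:** I did not compare pictures over time. It stood upright in both views more than 4 s after I let go.
- **Shorter eyepiece:** reported within about 5 mm of its first reading, which is within the measuring error.

**Disagreements:** the two cameras differ by 2–3 mm in y, and up to 7 mm in the first pad reading, so I averaged them. They also read the eyepiece's top at 105–109 mm against the expected 104 mm. The contact height from the force reading agreed with the expected one.

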